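Put the microscope objectives away in their storage pots by size

ROBOT

A 7-joint arm with a two-finger parallel gripper is mounted at the origin on the work surface. World frame = base frame: x ahead of the robot, y to its left, z up, the work surface at z = 0. Lengths are in m, angles in rad, forces in N, time in s.
With the tool pointing down it reaches from about 0.4 to 0.85 m from the base axis. Payload 4.5 kg.
Tool frame: the origin (TCP) lies midway between the tips of the shut fingers; the grasp point (between the pads) lies 19 mm behind it (robot.grasp_offset is the distance from the TCP to the grasp point, in m); z points along the fingers, y is the line along which they close (so a half turn about z gives the same grasp; the last joint's range is limited). The gripper opens to 88 mm and grips with 3 to 60 N. Pads are 18 mm wide; open, the fingers measure 123 mm over their backs; the gripper's body (75 mm by 187 mm) begins 45 mm behind the grasp point.
Start: joints at [1.28, 0.689, -0.195, 1.565, 0.157, 0.902, -0.215], TCP at [0.199, -0.592, 0.239] pointing down, gripper open.
Joint ranges: [-3.01, 3.01], [-0.46, 2.08], [-1.47, 1.51], [0.13, 2.56], [-1, 4.14], [0.04, 2.09], [-2.66, 2.66]. Speed limits (rad/s): [2.57, 2.57, 3.14, 3.14, 3.14, 3.14, 3.14].

INTERFACE

Orientations are given as a unit quaternion [x, y, z, w].
In Python, from bench import get_obs, vision, close_job, robot gives the robot as it stands.
- The arm moves only by the shell command python3 -m creep 'ROWS' [OPENING] [FORCE]. ROWS is JSON, one flat list of numbers, 4 for each row, row after row: the shift along the tool's x, y, z in cm, then the turn about the tool's z in degrees. In form: [tx, ty, tz, twist, tx, ty, tz, twist, ...]. A call has 1 to 8 rows; each row is the pose to reach, as a shift and turn from the pose commanded when the call began, along the tool's axes at that moment; what a row does not reach only later rows make up. A row lasts 1/12 s, in which the tool goes at most 41.7 mm and 7.16 degrees, less where a joint would pass 70% of its speed; a pose out of reach is approached as far as the arm can. A call with a gripper value outside its range is refused whole. OPENING is the opening in per cent of the stroke, from 0 (shut) to 100 (fully open), set as the call begins (- or left out, the last holds). The fingers move at their own pace and stop on an object; FORCE is the grip in N (left out, the last holds). Time passes only in rows, so rows that repeat a pose let the fingers close. It gives the time, the measured TCP pose, the force, the opening and the grip force at its end, in the units of the state.
- get_obs(): the state, without advancing time (a new reading comes with each control period).
- vision.grab_frame(name): name is "scene" or "top" or "wrist"; returns a dict with "pixels" (420x560x3 uint8, red, green, blue), "fov_y" (degrees; the focal length in pixels is half the picture's height over the tangent of half this angle, whatever the lens; pixels are square), "cx", "cy" (the principal point, pixels), "xyz" and "orientation" of the camera in the world. Camera axes: x right, y up, looking along -z (the intrinsics and any distortion apply to the point x, -y, -z); pixel columns grow to the right and rows downward; lengths in m; the calibration is good to about 2 mm. The wrist camera is an equidistant fisheye: a pixel r from the principal point sees the ray r / f radians off the axis. A picture is of the moment at which its call begins. There is no depth.
- close_job(): hands the job in; it is judged then, once.
The state is a dict: "time": time; "qpos": joint angles; "joint_velocities": joint speeds; "effort": joint torques, N m; "tcp_pos": TCP position; "tool_rot": TCP orientation; "force": force on the tool from outside, world axes, zero at the start; "ft_torque": the same for the moment, N m; "grip_width": finger opening in m; "grasp_force": force on a finger pad.
Only numpy, scipy, OpenCV 4.12 (cv2) and the standard library are available. Lean on these libraries where they do the work, as an engineer would, in place of code of your own. Each camera call takes 0.05 s, during which the arm holds its last target. There are 200 camera calls.

TASK

Put the four loose microscope objectives away, one after another: stand each one upright on the floor of the storage pot of its own size, the shortest in the lowest and narrowest pot and so on up to the longest in the tallest and widest. The lenses are delicate, so set them down rather than drop them, do not knock any over, and leave the eyepiece where it stands.

Things in the scene. Friction and masses are not known exactly. Their poses are not given: they have to be found in the camera images.
- objective_tiny: microscope objective, the shortest and slimmest of four alike: a bright steel straight round barrel standing upright on its brass mounting thread, dark nose and small lens on top; 34 mm tall in all, barrel diameter 24 mm from 5 mm above its foot to 3 mm below its top (foot thread and nose narrower), about 70 g. Loose. Origin: centre of its underside; z up its axis.
- objective_short: microscope objective, the second shortest of four alike: a bright steel straight round barrel standing upright on its brass mounting thread, dark nose and small lens on top; 46 mm tall in all, barrel diameter 30 mm from 5 mm above its foot to 3 mm below its top (foot thread and nose narrower), about 120 g. Loose. Origin: centre of its underside; z up its axis.
- objective_medium: microscope objective, the second longest of four alike: a bright steel straight round barrel standing upright on its brass mounting thread, dark nose and small lens on top; 58 mm tall in all, barrel diameter 36 mm from 5 mm above its foot to 3 mm below its top (foot thread and nose narrower), about 200 g. Loose. Origin: centre of its underside; z up its axis.
- objective_long: microscope objective, the longest and thickest of four alike: a bright steel straight round barrel standing upright on its brass mounting thread, dark nose and small lens on top; 70 mm tall in all, barrel diameter 42 mm from 5 mm above its foot to 3 mm below its top (foot thread and nose narrower), about 300 g. Loose. Origin: centre of its underside; z up its axis.
- pot_tiny: open round black plastic storage pot, the lowest and narrowest of four, fixed to the bench: 10 mm high, outside diameter 50 mm, bore 44 mm, wall 3 mm, floor 3 mm thick, grey inside. Belongs to the shortest and slimmest objective, whose top 27 mm then stand out of it. Origin: centre of its underside; z up.
- pot_short: open round black plastic storage pot, the second lowest of four, fixed to the bench: 22 mm high, outside diameter 58 mm, bore 52 mm, wall 3 mm, floor 3 mm thick, grey inside. Belongs to the second shortest objective, whose top 27 mm then stand out of it. Origin: centre of its underside; z up.
- pot_medium: open round black plastic storage pot, the second tallest of four, fixed to the bench: 34 mm high, outside diameter 66 mm, bore 60 mm, wall 3 mm, floor 3 mm thick, grey inside. Belongs to the second longest objective, whose top 27 mm then stand out of it. Origin: centre of its underside; z up.
- pot_long: open round black plastic storage pot, the tallest and widest of four, fixed to the bench: 46 mm high, outside diameter 74 mm, bore 68 mm, wall 3 mm, floor 3 mm thick, grey inside. Belongs to the longest and thickest objective, whose top 27 mm then stand out of it. Origin: centre of its underside; z up.
- eyepiece: microscope eyepiece (not an objective), standing upright: steel tube 23 mm thick below, black body 36 mm and a wide black rubber eyecup 44 mm across on top; 50 mm tall. Loose, to be left where it stands. Origin: centre of its underside.
Not all that is in view belongs to the job. What is shaped like the objective_short but green or orange is not meant.

How it is judged:
At the end, for the whole second after the job is handed in: Each objective stands upright (within 6 degrees), still, on the floor of the pot of its own size: foot within 15 mm of the pot's axis and under 6 mm above the pot's underside; eyepiece upright within 15 mm of where it was (horizontal distance between objective_tiny and pot_tiny below 0.015 m and z of objective_tiny in the frame of pot_tiny below 0.006 m and angle between each of objective_tiny, objective_short, objective_medium, objective_long, eyepiece's own z axis and vertical below 0.1 rad and linear speed of each of objective_tiny, objective_short, objective_medium, objective_long below 0.02 m/s and horizontal distance between objective_short and pot_short below 0.015 m and z of objective_short in the frame of pot_short below 0.006 m and horizontal distance between objective_medium and pot_medium below 0.015 m and z of objective_medium in the frame of pot_medium below 0.006 m and horizontal distance between objective_long and pot_long below 0.015 m and z of objective_long in the frame of pot_long below 0.006 m and distance of eyepiece from where it was at the start of the episode below 0.015 m); the robot touches nothing.
It fails at once if an objective is tipped over (leans more than 40 degrees) (angle between any of objective_tiny, objective_short, objective_medium, objective_long's own z axis and vertical above 0.7 rad).
It fails at once if an objective is dropped or thrown (faster than 0.6 m/s untouched by the gripper, a fall of about 2 cm) ((linear speed of objective_tiny above 0.6 m/s and contact force between the fingers and objective_tiny below 0.05 N) or (linear speed of objective_short above 0.6 m/s and contact force between the fingers and objective_short below 0.05 N) or (linear speed of objective_medium above 0.6 m/s and contact force between the fingers and objective_medium below 0.05 N) or (linear speed of objective_long above 0.6 m/s and contact force between the fingers and objective_long below 0.05 N)).
It fails at once if the eyepiece is pushed more than 15 mm (distance of eyepiece from where it was at the start of the episode above 0.015 m).
It also fails if it takes over 109 s, if anything falls off the work surface, if the arm or the gripper's body presses on something with over 40 N, if the wrist force passes 120 N, or if a joint passes its speed limit or range.

## Working session

There is one attempt and no reset: what is moved stays moved. The work goes in short steps, Python scripts to look and compute and a shell command to move; the robot and the scene stay as the last step left them, time stands still between calls to the robot, and variables do not carry over. Pictures are saved under pics/ and viewed, at most 14 in all, crops included, and the job is handed in when it is done.

```bash
ls; mkdir -p pics; python3 - <<'E'
from bench import get_obs, vision
import cv2
print(get_obs())
for n in("scene","top"):
    f=vision.grab_frame(n); cv2.imwrite(f"pics/{n}0.png",f["pixels"][:,:,::-1]); print(n,{k:v for k,v in f.items() if k!="pixels"})
E
```

```text
pics
{'time': 0.0, 'qpos': array([ 1.27982332,  0.68995834, -0.19452408,  1.56633046,  0.15732882,
        0.90252105, -0.2151024 ]), 'joint_velocities': array([ 1.96927437e-03,  6.28983920e-04, -8.62192409e-05,  1.49946378e-03,
       -4.24215237e-04, -1.42694785e-03,  6.60015882e-04]), 'effort': array([ 4.04234906e-04, -5.27567983e+01, -1.26672953e+00, -1.53433603e+01,
       -5.25527378e-02,  6.51547292e-03,  1.66312129e-04]), 'tcp_pos': array([ 0.19918232, -0.59174661,  0.23792993]), 'tool_rot': array([ 9.86835279e-01,  1.61726013e-01, -2.22565350e-04, -8.83238374e-04]), 'force': array([ 0.1379959 ,  0.40920309, -0.67474621]), 'ft_torque': array([ 0.03285552,  0.00105309, -0.01508231]), 'grasp_force': 0.0, 'grip_width': 0.08830580327414192}
scene {'fov_y': 57.77776786007221, 'cx': 272.1917043522292, 'cy': 204.22481795398127, 'xyz': array([0.91506993, 0.55812843, 0.77947064]), 'orientation': array([0.11482319, 0.34534511, 0.87915801, 0.30762571])}
top {'fov_y': 53.413544176597114, 'cx': 279.7653256684207, 'cy': 207.14633252958123, 'xyz': array([0.30350634, 0.01020008, 1.30382914]), 'orientation': array([ 0.05113122, -0.05979862, -0.69717334,  0.71257214])}
```

View pics/scene0.png

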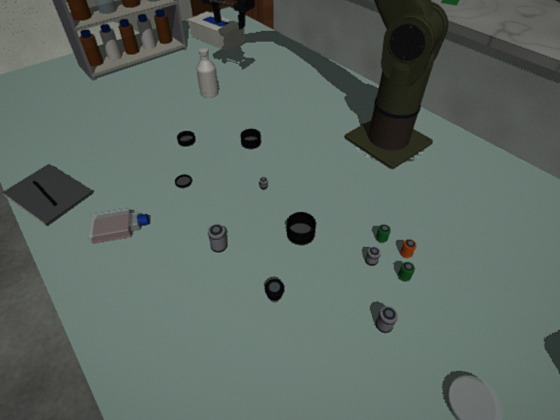

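View pics/top0.png

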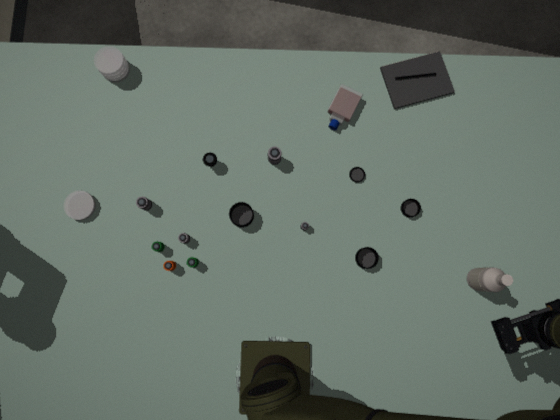

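The scene view shows the steel objectives at (218,237), (387,318), (372,256) and (263,183). The eyepiece is at (275,288), the pots at (301,228), (251,138), (186,138) and (183,181), and the green and orange decoys at (383,233), (407,271) and (408,247). In the top view the same objectives are at (274,155), (144,203), (184,238) and (305,227), with the eyepiece at (210,159) and the pots at (241,214), (367,258), (411,208) and (357,174).

Next I'll build the helper, compute positions and make one close crop.

```bash
cat > h.py <<'E'
import numpy as np, cv2
from scipy.spatial.transform import Rotation as R
from bench import get_obs, vision
def K(f): return f["pixels"].shape[0]/2/np.tan(np.radians(f["fov_y"])/2)
def at(f,u,v,z,fish=False):
    """world point on plane z seen at pixel u,v"""
    k=K(f); p=np.array([u-f["cx"],v-f["cy"]])/k
    if fish:
        r=np.hypot(*p); p=p*np.tan(r)/max(r,1e-9)
    d=R.from_quat(f["orientation"]).apply([p[0],-p[1],-1]); c=f["xyz"]
    return c+d*(z-c[2])/d[2]
def px(f,P,fish=False):
    q=R.from_quat(f["orientation"]).inv().apply(np.atleast_2d(P)-f["xyz"]); p=np.c_[q[:,0],-q[:,1]]/-q[:,2:]
    if fish:
        r=np.hypot(*p.T)[:,None]; p=p*np.arctan(r)/np.maximum(r,1e-9)
    return p*K(f)+[f["cx"],f["cy"]]
def shift(xy,z=None):
    """tool-axes shift (cm) taking the grasp axis to xy (and TCP to z)"""
    o=get_obs(); d=np.array([*xy,o["tcp_pos"][2] if z is None else z])-o["tcp_pos"]
    return np.round(R.from_quat(o["tool_rot"]).inv().apply(d)*100,2)
E
python3 - <<'E'
from h import *
t=vision.grab_frame("top"); s=vision.grab_frame("scene")
im=t["pixels"][:,:,::-1]
T=dict(A=(274,154,s,(218,232)),B=(144,203,s,(387,313)),C=(184,238,s,(372,252)),D=(305,227,s,(263,180)),eye=(210,158,s,(275,286)),
 P1=(241,214,s,(301,220)),P2=(367,258,s,(251,133)),P3=(411,208,s,(186,135)),P4=(357,174,s,(183,180)))
for n,(u,v,_,q) in T.items():
    print(n,[np.round(at(t,u,v,z)[:2],3) for z in(0.01,.05)],'scene',[np.round(at(s,*q,z)[:2],3) for z in (.01,.05)])
print(px(t,[get_obs()["tcp_pos"],[0,0,0]]))
# pot rims / dark blobs in top
g=cv2.cvtColor(np.ascontiguousarray(im),cv2.COLOR_BGR2GRAY); m=(g<70).astype(np.uint8)
n,l,st,c=cv2.connectedComponentsWithStats(m)
for i in range(1,n):
    if 60<st[i,4]<1500: print(st[i],c[i].round(1))
cv2.imwrite("pics/crop.png",cv2.resize(im[140:280,120:440],None,fx=2.5,fy=2.5,interpolation=cv2.INTER_CUBIC))
E
```

```text
A [array([0.68 , 0.018]), array([0.669, 0.018])] scene [array([ 0.651, -0.015]), array([0.664, 0.015])]
B [array([0.512, 0.421]), array([0.505, 0.409])] scene [array([0.487, 0.405]), array([0.509, 0.413])]
C [array([0.405, 0.291]), array([0.402, 0.282])] scene [array([0.389, 0.276]), array([0.417, 0.29 ])]
D [array([ 0.448, -0.084]), array([ 0.443, -0.081])] scene [array([ 0.443, -0.096]), array([ 0.467, -0.062])]
eye [array([0.662, 0.222]), array([0.651, 0.216])] scene [array([0.635, 0.201]), array([0.649, 0.219])]
P1 [array([0.484, 0.117]), array([0.478, 0.114])] scene [array([0.457, 0.089]), array([0.481, 0.113])]
P2 [array([ 0.356, -0.276]), array([ 0.354, -0.267])] scene [array([ 0.336, -0.301]), array([ 0.366, -0.256])]
P3 [array([ 0.515, -0.417]), array([ 0.509, -0.404])] scene [array([ 0.51 , -0.428]), array([ 0.531, -0.377])]
P4 [array([ 0.621, -0.247]), array([ 0.611, -0.239])] scene [array([ 0.625, -0.244]), array([ 0.64 , -0.202])]
[[514.01348265 320.47599071]
 [274.96672305 376.64915845]]
[179  28  47  19 261] [204.1  38.5]
[109  62  33  28 420] [129.5  78.5]
[329  99  37  34 371] [347.3 118.5]
[203 153  25  22 305] [214.5 163.4]
[268 156  26  17 238] [281.8 163.9]
[349 167  17  16 211] [357.1 174.6]
[ 76 196  25  27 185] [ 92.3 211.8]
[137 198  26  19 244] [150.6 207.1]
[401 199  22  21 345] [411.2 208.7]
[229 202  34  31 717] [245.1 217.1]
[301 223  13  11  79] [307.3 228.2]
[179 234  20  15 144] [189.1 241. ]
[152 242  21  15 176] [162.6 248.8]
[355 247  27  26 514] [368.3 259.3]
[187 258  21  15 163] [197.  264.5]
[164 261  21  15 170] [174.7 267.9]
[470 282  48  26 504] [497.  294.9]
[496 398  64  22 612] [533.9 413.9]
```

View pics/crop.png

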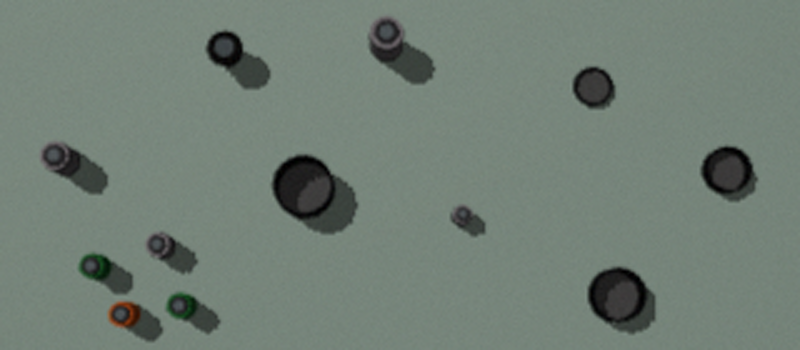

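The close crop confirms my choice. Bright steel objectives in the top view, in order of size:
- long (274,154)
- medium (144,203)
- short (184,238)
- tiny (305,227)

The green and orange lookalikes at (158,246), (193,262) and (170,266) are rejected, and the black-topped item at (210,158) is the eyepiece. The pots are long (241,214), medium (367,258), short (411,208) and tiny (357,174). I'll start with tiny.

```bash
python3 - <<'E'
from h import *
t=vision.grab_frame("top")
print(at(t,478,279,0),[at(t,509,281,z).round(3) for z in(.1,.15,.2)])
print("D",shift((.447,-.080),.2))
E
```

```text
[ 0.29883498 -0.62259922  0.        ] [array([ 0.295, -0.663,  0.1  ]), array([ 0.296, -0.635,  0.15 ]), array([ 0.296, -0.607,  0.2  ])]
D [ 39.81 -40.62   3.87]
```

```bash
python3 -m creep '[2.8,-2.8,0,0,5.6,-5.7,0,0,8.4,-8.6,0,0,11.2,-11.4,0,0,14,-14.3,0,0,16.8,-17.2,0,0,19.6,-20,0,0,22.4,-22.8,0,0]' && python3 -m creep '[2.8,-2.8,0.5,0,5.6,-5.7,1,0,8.4,-8.6,1.5,0,11.2,-11.4,2.5,0,14,-14.3,3.5,0,17,-17.2,4,0,17.4,-17.8,4,0,17.4,-17.8,4,0]'
python3 - <<'E'
from h import *
f=vision.grab_frame("wrist"); print({k:v for k,v in f.items() if k!="pixels"})
cv2.imwrite("pics/w1.png",f["pixels"][:,:,::-1]); o=get_obs(); print(o["tcp_pos"],o["tool_rot"],px(f,[[.447,-.08,.034],[.447,-.08,0],[.621,-.247,.01]],True))
E
```

```text
time: 0.92
tcp_pos: [0.3394, -0.303, 0.2389]
tool_rot: [0.987, 0.162, 0.0, 0.0]
force: [0.9, -0.5, -0.1]
grip_width: 0.0883
grasp_force: 0.0
time: 1.58
tcp_pos: [0.4485, -0.0767, 0.1985]
tool_rot: [0.986, 0.165, 0.001, -0.001]
force: [-1.3, 0.2, -1.2]
grip_width: 0.0882
grasp_force: 0.0
{'fov_y': 65.70646984690485, 'cx': 279.02351327477487, 'cy': 209.27659595723955, 'xyz': array([ 0.52827231, -0.0490304 ,  0.34456137]), 'orientation': array([-0.13151751,  0.09479878, -0.57191434,  0.80413327])}
[ 0.44730738 -0.07951215  0.19860151] [ 9.86568371e-01  1.63348778e-01 -1.55749796e-04 -4.12144891e-05] [[282.29423899 192.12901999]
 [282.05665382 183.74088975]
 [471.20922425  96.13159853]]
```

View pics/w1.png

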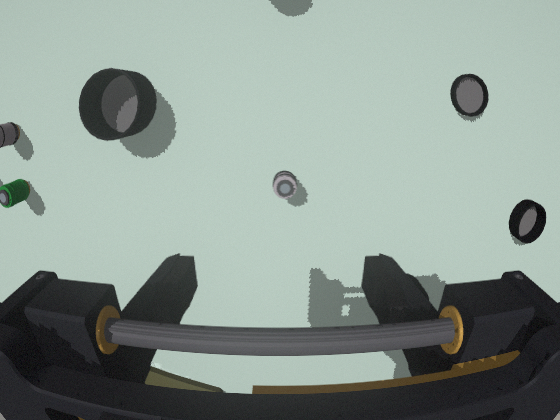

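The wrist view shows the tiny objective's lens at (285,187), the tiny pot's rim at (469,95), the long pot at (117,104) and the short pot at (527,221).

```bash
python3 - <<'E'
from h import *
f=vision.grab_frame("wrist")
p=at(f,285,187,.034,True); print("D",p,"pot",at(f,469,95.5,.010,True),"potshort",at(f,527,221,.018,True),"potlong",at(f,117,104,.03,True)); print(shift(p[:2],.0095))
E
```

```text
D [ 0.45136539 -0.08391656  0.034     ] pot [ 0.6181435  -0.24791098  0.01      ] potshort [ 0.51490671 -0.40947139  0.018     ] potlong [0.48063192 0.10922863 0.03      ]
[ 0.39  0.39 18.92]
```

```bash
python3 -m creep '[0.2,0.2,3,0,0.4,0.4,7,0,0.4,0.4,11,0,0.4,0.4,13,0,0.4,0.4,14,0,0.4,0.4,14,0]' 65 15
python3 - <<'E'
from h import *
f=vision.grab_frame("wrist"); cv2.imwrite("pics/w2.png",f["pixels"][:,:,::-1]); print(shift((.4514,-.0839),.0095), get_obs()["tcp_pos"])
E
```

```text
time: 2.18
tcp_pos: [0.4506, -0.085, 0.0574]
tool_rot: [0.987, 0.16, -0.002, 0.0]
force: [-0.7, -0.2, -0.4]
grip_width: 0.0572
grasp_force: 0.0
[ 0.03 -0.08  4.91] [ 0.45141095 -0.08468828  0.05863376]
```

View pics/w2.png

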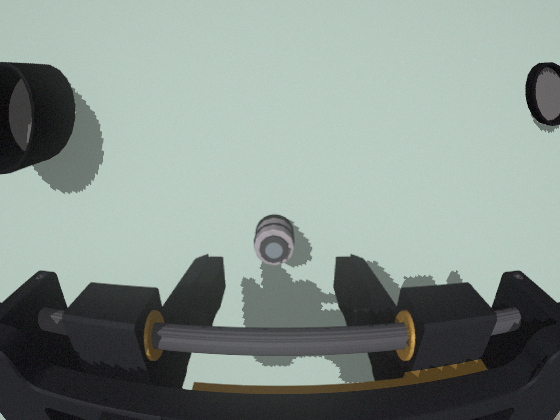

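The objective's lens is at (273,250), about midway between the finger tips at (223,257) and (335,257).

```bash
python3 - <<'E'
from h import *
f=vision.grab_frame("wrist"); p=at(f,273,250,.034,True); print(p,shift(p[:2],.0095),px(f,[get_obs()["tcp_pos"]],True))
E
```

```text
[ 0.45179166 -0.08057129  0.034     ] [ 0.08 -0.38  5.  ] [[279.47905086 273.17870749]]
```

```bash
python3 -m creep '[0.1,-0.3,1,0,0.1,-0.3,3,0,0.1,-0.3,4.5,0,0.1,-0.3,4.8,0,0.1,-0.3,4.8,0]' && python3 -m creep '[0,0,0,0,0,0,0,0,0,0,0,0,0,0,0,0,0,0,0,0,0,0,0,0]' 10 15 && python3 -m creep '[0,0,-0.3,0,0,0,-1.5,0,0,0,-4,0,0,0,-6,0,0,0,-6,0]'
python3 - <<'E'
from h import *
print(shift((.619,-.248),.0135),get_obs()["tcp_pos"])
E
```

```text
time: 2.7
tcp_pos: [0.4555, -0.0814, 0.0142]
tool_rot: [0.987, 0.161, -0.001, 0.0]
force: [-0.7, 0.7, -0.1]
grip_width: 0.0575
grasp_force: 0.0
time: 3.2
tcp_pos: [0.4545, -0.0806, 0.0134]
tool_rot: [0.987, 0.162, -0.002, -0.0]
force: [-0.4, -0.4, 3.9]
grip_width: 0.0232
grasp_force: 15.0
time: 3.62
tcp_pos: [0.4557, -0.0808, 0.0757]
tool_rot: [0.987, 0.161, -0.0, -0.0]
force: [0.2, -0.6, -0.6]
grip_width: 0.0233
grasp_force: 15.0
[10.16 21.05  6.21] [ 0.45568234 -0.08084004  0.07574939]
```

```bash
python3 -m creep '[1.7,3.5,0,0,3.4,7,0,0,5.1,10.5,0,0,6.8,14,0,0,8.5,17.5,0,0,10.2,21,0,0,10.2,21,0,0,10.2,21,0,0]'
python3 - <<'E'
from h import *
f=vision.grab_frame("wrist"); cv2.imwrite("pics/w3.png",f["pixels"][:,:,::-1]); print(shift((.619,-.248),.0165), get_obs()["tcp_pos"],px(f,[[.619,-.248,.01]],True))
E
```

```text
time: 4.28
tcp_pos: [0.6184, -0.2493, 0.0706]
tool_rot: [0.987, 0.16, -0.002, -0.0]
force: [-1.2, 1.3, -1.6]
grip_width: 0.0235
grasp_force: 15.0
[0.17 0.18 5.42] [ 0.61723597 -0.24691401  0.07069127] [[278.16117967 227.5505287 ]]
```

View pics/w3.png

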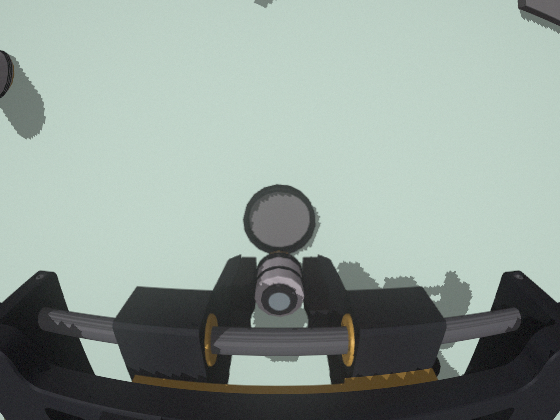

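The objective is held upright with its lens at (278,298), and the tiny pot's rim is centred at (280,218).

```bash
python3 - <<'E'
from h import *
f=vision.grab_frame("wrist"); p=at(f,280,218,.01,True);o=get_obs(); print(p,shift(p[:2],.0165),o["tcp_pos"],"lens",at(f,278,298,o["tcp_pos"][2]+.0205,True))
E
```

```text
[ 0.62476779 -0.24451797  0.01      ] [0.83 0.17 5.44] [ 0.61682285 -0.24566335  0.07094022] lens [ 0.61614278 -0.24658246  0.09144022]
```

```bash
python3 -m creep '[0.6,0.1,0,0,0.6,0.1,2,0,0.6,0.1,4,0,0.6,0.1,4.8,0,0.6,0.1,4.9,0,0.6,0.1,4.9,0]' && python3 -m creep '[0,0,0.1,0,0,0,0.2,0,0,0,0.3,0,0,0,0.3,0]'
```

```text
time: 4.88
tcp_pos: [0.6237, -0.245, 0.023]
tool_rot: [0.987, 0.162, -0.003, -0.001]
force: [0.5, 0.4, 0.2]
grip_width: 0.0235
grasp_force: 15.0
time: 5.22
tcp_pos: [0.6241, -0.2462, 0.0206]
tool_rot: [0.987, 0.162, -0.002, -0.0]
force: [-0.9, 0.3, -1.0]
grip_width: 0.0233
grasp_force: 15.0
```

```bash
python3 -m creep '[0,0,0.1,0,0,0,0.2,0,0,0,0.2,0]' && python3 -m creep '[0,0,0.1,0,0,0,0.2,0,0,0,0.2,0]' && python3 -m creep '[0,0,0.1,0,0,0,0.1,0]'
```

```text
time: 5.47
tcp_pos: [0.6238, -0.246, 0.018]
tool_rot: [0.987, 0.162, -0.003, -0.001]
force: [-0.4, 0.6, -0.3]
grip_width: 0.0236
grasp_force: 15.0
time: 5.72
tcp_pos: [0.624, -0.246, 0.0166]
tool_rot: [0.987, 0.162, -0.002, -0.0]
force: [-1.4, 0.8, 2.6]
grip_width: 0.0237
grasp_force: 15.0
time: 5.88
tcp_pos: [0.6241, -0.246, 0.0165]
tool_rot: [0.987, 0.162, -0.002, -0.0]
force: [-3.2, 1.1, 10.0]
grip_width: 0.0236
grasp_force: 15.0
```

```bash
python3 -m creep '[0,0,-0.1,0,0,0,-0.1,0]' && python3 -m creep '[0,0,0,0,0,0,0,0,0,0,0,0]' 60 && python3 -m creep '[0,0,-2,0,0,0,-5,0,0,0,-9,0,0,0,-12,0,0,0,-15,0,0,0,-17,0,0,0,-17,0]'
python3 - <<'E'
from h import *
f=vision.grab_frame("wrist"); cv2.imwrite("pics/w4.png",f["pixels"][:,:,::-1]); print(px(f,[[.624,-.246,.037]],True), get_obs()["tcp_pos"],shift((.402,.283),.19))
E
```

```text
time: 6.05
tcp_pos: [0.6242, -0.246, 0.0165]
tool_rot: [0.987, 0.162, -0.002, -0.0]
force: [-0.9, 0.9, 5.3]
grip_width: 0.0232
grasp_force: 15.0
time: 6.3
tcp_pos: [0.6238, -0.246, 0.0158]
tool_rot: [0.987, 0.162, -0.003, -0.001]
force: [0.9, 0.6, -1.1]
grip_width: 0.0413
grasp_force: 0.0
time: 6.88
tcp_pos: [0.6278, -0.2464, 0.1912]
tool_rot: [0.987, 0.161, 0.002, 0.001]
force: [0.9, 0.4, 0.0]
grip_width: 0.0529
grasp_force: 0.0
[[277.38268287 196.18053491]] [ 0.62628855 -0.2462511   0.18852284] [ -4.38 -57.31  -0.19]
```

View pics/w4.png

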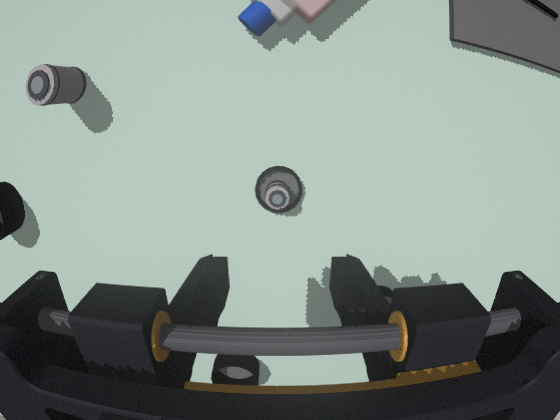

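The tiny objective stands upright in its pot: lens at (277,201), rim centre at (279,190). Next is the short one.

```bash
python3 - <<'E'
from h import *
f=vision.grab_frame("wrist"); print(at(f,277,201,.037,True)-at(f,279,190,.01,True))
E
python3 -m creep '[-0.3,-4.1,0,0,-0.6,-8.2,0,0,-0.9,-12.3,0,0,-1.2,-16.4,0,0,-1.5,-20.5,0,0,-1.8,-24.6,0,0,-2.1,-28.7,0,0,-2.4,-32.8,0,0]' && python3 -m creep '[-0.3,-4.1,0,0,-0.6,-8.2,0,0,-0.9,-12.3,0,0,-1.2,-16.4,0,0,-1.5,-20.5,0,0,-2,-24.5,0,0,-2,-24.5,0,0,-2,-24.5,0,0]'
python3 - <<'E'
from h import *
f=vision.grab_frame("wrist"); cv2.imwrite("pics/w5.png",f["pixels"][:,:,::-1]); print(px(f,[[.402,.283,.046]],True), get_obs()["tcp_pos"])
E
```

```text
[-0.00393758  0.00069287  0.027     ]
time: 7.65
tcp_pos: [0.495, 0.0581, 0.1853]
tool_rot: [0.987, 0.161, -0.004, -0.001]
force: [-0.2, 0.1, -0.3]
grip_width: 0.053
grasp_force: 0.0
time: 8.32
tcp_pos: [0.3978, 0.2851, 0.1862]
tool_rot: [0.986, 0.165, -0.004, -0.001]
force: [-0.1, -1.2, 0.3]
grip_width: 0.0529
grasp_force: 0.0
[[283.49985034 191.89456391]] [0.39900527 0.28261046 0.18608644]
```

View pics/w5.png

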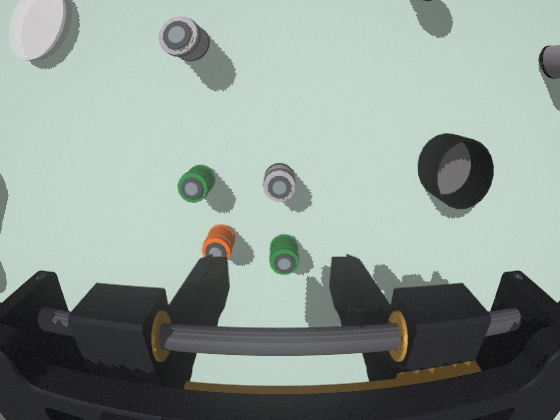

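The steel short objective's lens is at (279,185), with decoys at (193,187), (216,245) and (284,258). The medium objective is at (180,37) and the long pot at (455,172).

```bash
python3 - <<'E'
from h import *
f=vision.grab_frame("wrist"); p=at(f,279,185,.046,True); print(p,get_obs()["tcp_pos"]); 
for q in((193,187),(216,250),(284,260)): d=at(f,*q,.046,True)-p; print(np.hypot(*d[:2]),shift(p[:2]+d[:2])-shift(p[:2]))
print(shift(p[:2],.0215),"med",at(f,180,37,.058,True))
E
```

```text
[0.40812437 0.28620452 0.046     ] [0.39982806 0.28128672 0.18618451]
0.08004325452240162 [-0.17 -8.    0.  ]
0.09083834833542868 [-6.63 -6.21  0.05]
0.0766973994751676 [-7.65  0.53  0.06]
[ 1.06 -0.21 16.46] med [0.50854368 0.40858152 0.058     ]
```

```bash
python3 -m creep '[0.5,-0.2,3,0,1,-0.2,7,0,1,-0.2,10,0,1,-0.2,12,0,1,-0.2,12,0,1,-0.2,12,0]'
python3 - <<'E'
from h import *
f=vision.grab_frame("wrist"); cv2.imwrite("pics/w6.png",f["pixels"][:,:,::-1]); print(shift((.408,.286),.0215), get_obs()["tcp_pos"],px(f,[[.408,.286,.046]],True))
E
```

```text
time: 8.92
tcp_pos: [0.4085, 0.2858, 0.0665]
tool_rot: [0.987, 0.16, -0.004, 0.001]
force: [-0.1, -0.3, 0.1]
grip_width: 0.0532
grasp_force: 0.0
[-0.1   0.04  4.61] [0.40902644 0.28673465 0.06758091] [[278.84491971 256.21221382]]
```

View pics/w6.png

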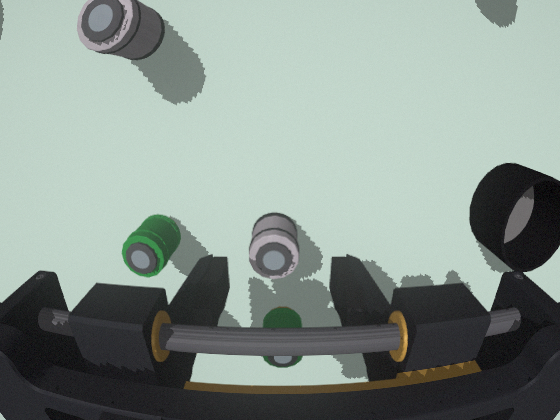

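The short objective's lens is at (274,259), centred between the fingers to about 2 mm. I'll lower and grip.

```bash
python3 -m creep '[-0.2,-0.2,1,0,-0.2,-0.2,3,0,-0.2,-0.2,4.2,0,-0.2,-0.2,4.5,0,-0.2,-0.2,4.5,0]' && python3 -m creep '[0,0,0,0,0,0,0,0,0,0,0,0,0,0,0,0,0,0,0,0]' 10 20 && python3 -m creep '[0,0,-0.3,0,0,0,-1.5,0,0,0,-4,0,0,0,-7,0,0,0,-7,0]'
python3 - <<'E'
from h import *
o=get_obs();print(o["tcp_pos"],o["qpos"],shift((.515,-.411)))
E
```

```text
time: 9.38
tcp_pos: [0.4062, 0.2892, 0.0231]
tool_rot: [0.987, 0.161, -0.002, -0.001]
force: [0.1, -0.5, 0.4]
grip_width: 0.0531
grasp_force: 0.0
time: 9.8
tcp_pos: [0.4061, 0.2894, 0.0231]
tool_rot: [0.987, 0.162, -0.002, -0.001]
force: [0.5, -0.9, 5.7]
grip_width: 0.0293
grasp_force: 20.0
time: 10.22
tcp_pos: [0.4076, 0.2907, 0.0962]
tool_rot: [0.987, 0.161, 0.0, -0.002]
force: [0.4, -0.7, -0.8]
grip_width: 0.0291
grasp_force: 20.0
[0.4076181  0.29070035 0.09616194] [-0.5320391   0.78074577 -0.28931145  2.05171745  0.55882199  0.38104778
 -2.5122004 ] [-12.19  69.93  -0.33]
```

```bash
python3 -m creep '[-0.7,4,0,0,-1.4,8,0,0,-2.1,12,0,0,-2.8,16,0,0,-3.5,20,0,0,-4.2,24,0,0,-4.9,28,0,0,-5.6,32,0,0]' && python3 -m creep '[-0.7,4,0,0,-1.4,8,0,0,-2.1,12,0,0,-2.8,16,0,0,-3.5,20,0,0,-4.2,24,0,0,-4.9,28,0,0,-5.6,32,0,0]' && python3 -m creep '[-0.5,3,0,0,-1,5.9,0,0,-1,5.9,0,0,-1,5.9,0,0]'
python3 - <<'E'
from h import *
f=vision.grab_frame("wrist"); cv2.imwrite("pics/w7.png",f["pixels"][:,:,::-1]); print(shift((.515,-.411),.0261), get_obs()["tcp_pos"],px(f,[[.515,-.411,.022]],True))
E
```

```text
time: 10.88
tcp_pos: [0.4547, -0.0336, 0.0916]
tool_rot: [0.987, 0.162, -0.003, -0.001]
force: [1.8, 0.7, -1.1]
grip_width: 0.0293
grasp_force: 20.0
time: 11.55
tcp_pos: [0.5031, -0.3551, 0.091]
tool_rot: [0.987, 0.161, -0.003, -0.001]
force: [1.1, 0.1, -1.7]
grip_width: 0.0294
grasp_force: 20.0
time: 11.88
tcp_pos: [0.5121, -0.4141, 0.0902]
tool_rot: [0.987, 0.16, -0.003, -0.001]
force: [-0.4, 0.1, -1.8]
grip_width: 0.0298
grasp_force: 20.0
[0.27 0.03 6.44] [ 0.5127079  -0.4116744   0.09056251] [[276.86870662 219.7715429 ]]
```

View pics/w7.png

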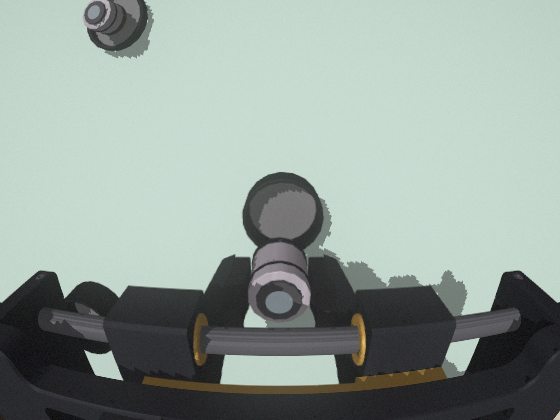

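The short objective is held upright with its lens at (279,301), and the short pot's rim is centred at about (283,212). The tiny objective at (97,13) stands in its pot.

```bash
python3 - <<'E'
from h import *
f=vision.grab_frame("wrist"); p=at(f,283,212,.022,True);o=get_obs(); print(p,shift(p[:2],.0261),"lens",at(f,279,301,o["tcp_pos"][2]+.023,True),"med pot",at(f,91,316,.03,True))
E
```

```text
[ 0.52236235 -0.4106947   0.022     ] [0.9  0.35 6.47] lens [ 0.51179765 -0.41173919  0.11383151] med pot [ 0.3727845  -0.27662054  0.03      ]
```

```bash
python3 -m creep '[0.8,0.2,0,0,0.8,0.2,2,0,0.8,0.2,4,0,0.8,0.2,5.5,0,0.8,0.2,5.8,0,0.8,0.2,5.8,0]' && python3 -m creep '[0,0,0.1,0,0,0,0.2,0,0,0,0.3,0,0,0,0.3,0]' && python3 -m creep '[0,0,0.1,0,0,0,0.2,0,0,0,0.2,0]'
```

```text
time: 12.48
tcp_pos: [0.5211, -0.41, 0.0324]
tool_rot: [0.987, 0.162, -0.003, -0.002]
force: [0.1, -0.3, -1.8]
grip_width: 0.0293
grasp_force: 20.0
time: 12.82
tcp_pos: [0.5217, -0.4116, 0.0313]
tool_rot: [0.987, 0.162, -0.002, -0.0]
force: [-0.1, -0.1, -2.2]
grip_width: 0.0292
grasp_force: 20.0
time: 13.07
tcp_pos: [0.5213, -0.4114, 0.0286]
tool_rot: [0.987, 0.162, -0.002, -0.001]
force: [-0.9, 0.6, -1.3]
grip_width: 0.0296
grasp_force: 20.0
```

```bash
python3 -m creep '[0,0,0.1,0,0,0,0.2,0,0,0,0.2,0]' && python3 -m creep '[0,0,0.1,0,0,0,0.1,0]'
```

```text
time: 13.32
tcp_pos: [0.5212, -0.4113, 0.0263]
tool_rot: [0.987, 0.162, -0.003, -0.001]
force: [0.2, -0.5, -0.6]
grip_width: 0.0293
grasp_force: 20.0
time: 13.48
tcp_pos: [0.5213, -0.4114, 0.0262]
tool_rot: [0.987, 0.162, -0.003, -0.0]
force: [-1.1, 0.5, 4.9]
grip_width: 0.0294
grasp_force: 20.0
```

```bash
python3 -m creep '[0,0,-0.1,0,0,0,-0.1,0]' && python3 -m creep '[0,0,0,0,0,0,0,0,0,0,0,0]' 65 && python3 -m creep '[0,0,-2,0,0,0,-5,0,0,0,-9,0,0,0,-12,0,0,0,-15,0,0,0,-17,0,0,0,-17,0,0,0,-17,0]'
python3 - <<'E'
from h import *
f=vision.grab_frame("wrist"); cv2.imwrite("pics/w8.png",f["pixels"][:,:,::-1]); o=get_obs();print(o["tcp_pos"],o["qpos"],shift((.505,.408),.2))
E
python3 -m creep '[0,0,0,7,0,0,0,14,0,0,0,14]'; python3 -c "
from h import *
print(get_obs()['qpos'],shift((.505,.408),.2))"
```

```text
time: 13.65
tcp_pos: [0.5216, -0.4114, 0.0267]
tool_rot: [0.987, 0.162, -0.002, -0.0]
force: [0.1, -0.2, -0.9]
grip_width: 0.0294
grasp_force: 20.0
time: 13.9
tcp_pos: [0.5215, -0.4114, 0.0266]
tool_rot: [0.987, 0.162, -0.002, -0.0]
force: [1.0, -0.6, -0.5]
grip_width: 0.0476
grasp_force: 0.0
time: 14.57
tcp_pos: [0.5228, -0.4117, 0.1978]
tool_rot: [0.987, 0.162, -0.002, 0.0]
force: [0.1, -0.1, -0.1]
grip_width: 0.0575
grasp_force: 0.0
[ 0.52175466 -0.41143918  0.19618253] [ 0.92066546  0.85824331 -0.65287502  1.4582872   0.57071662  1.02503702
 -1.11325176] [ 24.56 -78.19  -0.36]
time: 14.87
tcp_pos: [0.5212, -0.411, 0.1947]
tool_rot: [0.999, 0.039, -0.004, -0.001]
force: [0.8, 0.6, 0.8]
grip_width: 0.0572
grasp_force: 0.0
[ 0.89139451  0.8464069  -0.58896947  1.46083951  0.51962551  1.00114885
 -1.32135018] [  4.74 -81.78  -0.4 ]
```

View pics/w8.png

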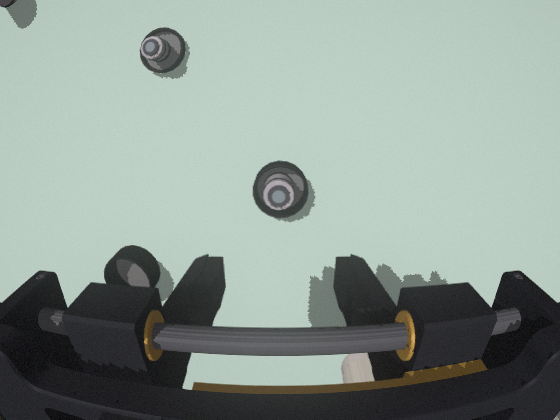

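The short objective stands in its pot (lens (278,197), rim (280,189)), and the medium pot's rim is at about (132,270). A positive twist lowers joint 7, so I'll twist negative on the way to the medium objective.

```bash
python3 -m creep '[0.2,-4.1,0,0,0.5,-8.2,0,0,0.7,-12.3,0,0,0.9,-16.4,0,0,1.2,-20.5,0,0,1.4,-24.6,0,0,1.6,-28.7,0,0,1.9,-32.8,0,0]' && python3 -m creep '[0.2,-4.1,0,-5,0.5,-8.2,0,-11,0.7,-12.3,0,-17,0.9,-16.4,0,-23,1.2,-20.5,0,-29,1.4,-24.6,0,-35,1.6,-28.7,0,-41,1.9,-32.8,0,-44]'
python3 -c "
from h import *
o=get_obs();print(o['qpos'],o['tcp_pos'],shift((.507,.408),.2))"
```

```text
time: 15.53
tcp_pos: [0.5134, -0.0813, 0.1957]
tool_rot: [0.999, 0.042, -0.004, -0.0]
force: [1.1, 0.5, 0.7]
grip_width: 0.057
grasp_force: 0.0
time: 16.2
tcp_pos: [0.5063, 0.2469, 0.1956]
tool_rot: [0.909, 0.416, -0.003, -0.001]
force: [1.4, 0.1, 0.2]
grip_width: 0.057
grasp_force: 0.0
[-0.11763627  0.75365444 -0.7290788   1.77726788  0.6346312   0.86834259
 -1.85542258] [0.50627388 0.24685137 0.19563727] [ 12.23 -10.49  -0.45]
```

```bash
python3 -m creep '[3,-2.6,0,0,6,-5.2,0,0,9,-7.8,0,0,12.2,-10.5,0,0,12.2,-10.5,0,0,12.2,-10.5,0,0]'
python3 - <<'E'
from h import *
f=vision.grab_frame("wrist"); im=f["pixels"][:,:,::-1]; o=get_obs(); q=px(f,[[.507,.408,.058],[.507,.408,0]],True); print(q,o["tcp_pos"],o["qpos"][6])
np.save("w9.npy",f["pixels"]); a=im[130:290,200:380]; g=cv2.GaussianBlur(cv2.cvtColor(np.ascontiguousarray(im),cv2.COLOR_BGR2GRAY),(5,5),1)
print(cv2.HoughCircles(g[130:250,200:360].copy(),cv2.HOUGH_GRADIENT,1,8,param1=80,param2=12,minRadius=6,maxRadius=25))
cv2.imwrite("pics/w9.png",im)
E
```

```text
time: 16.7
tcp_pos: [0.507, 0.4094, 0.1955]
tool_rot: [0.91, 0.415, -0.003, -0.002]
force: [0.2, -1.2, -0.7]
grip_width: 0.0573
grasp_force: 0.0
[[280.88077227 197.9592271 ]
 [280.92808428 182.31634947]] [0.50825198 0.40651424 0.19530622] -1.9680444514584419
[[[77.5 49.5 18.8]
  [82.5 78.5 17.4]
  [72.5 63.5 13.1]
  [81.5 65.5 11. ]
  [84.5 56.5 13.2]]]
```

View pics/w9.png

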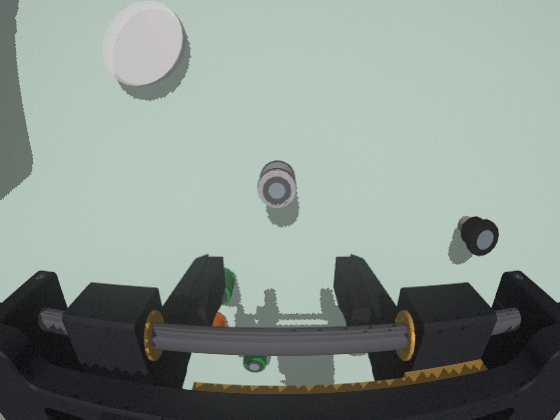

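The medium objective's lens is at (277,189), the eyepiece is at (482,236), and the decoys sit behind the fingers, clear of the descent.

```bash
python3 - <<'E'
from h import *
f=vision.grab_frame("wrist"); p=at(f,277,189,.058,True); print(p,get_obs()["tcp_pos"],shift(p[:2],.0335))
E
```

```text
[0.51125518 0.41348802 0.058     ] [0.50910464 0.40490992 0.19544156] [ 0.88 -0.36 16.19]
```

```bash
python3 -m creep '[0.4,-0.2,3,0,0.7,-0.3,7,0,0.7,-0.3,10,0,0.7,-0.3,12,0,0.7,-0.3,12,0,0.7,-0.3,12,0]'
python3 - <<'E'
from h import *
f=vision.grab_frame("wrist"); im=f["pixels"]; q=px(f,[[.511,.412,.058]],True)[0]; print(q,get_obs()["tcp_pos"],shift((.511,.412),.0335))
g=cv2.medianBlur(cv2.cvtColor(im,cv2.COLOR_RGB2GRAY),3); r=g[215:310,228:334]
c=cv2.HoughCircles(r,cv2.HOUGH_GRADIENT,1,10,param1=80,param2=10,minRadius=6,maxRadius=30)[0][:6]+[228,215,0]; print(c)
for row in g[215:310:5,228:334:5]: print(''.join(f"{v:4d}" for v in row))
E
```

```text
time: 17.3
tcp_pos: [0.5113, 0.4113, 0.076]
tool_rot: [0.912, 0.411, -0.003, -0.0]
force: [-0.0, 0.2, 0.9]
grip_width: 0.0573
grasp_force: 0.0
[277.75489555 257.35696645] [0.51185632 0.41274749 0.07759155] [-0.1   0.    4.41]
[[268.5        248.5         29.39999962]
 [279.5        262.5         24.60000038]
 [278.5        244.5         23.89999962]
 [267.5        262.5         19.39999962]
 [269.5        238.5         23.60000038]
 [281.5        232.5         13.19999981]]
 195 196 196 195 111 126 129 130 131 128 128 126 116 108 194 194 195 195 194 196 195 196
 195 196 196 196 115 126  93 102 131 128  86  84 114 107 147 194 194 195 195 195 194 195
 195 195 195 194 105 127 139 162 164 160 150 126 104 103 129 194 195 195 195 195 195 195
 194 195 194 182 125 163 160 159 162 160 163 165 154 106  97 195 195 195 194 195 195 196
 195 194 194 101 162 162 150  86  86  86  87 162 162 159  77 194 195 195 194 195 196 195
 195 194 194 156 158 111  86  85  86  85  85  85 156 158 114 194 194 193 195 194 195 195
 193 193 194 159 152  85  84 124 137 136  97  85  85 158 157 192 194 195 195 194 194 19
[... 369 characters left out ...]
2 192 172 156  85  84  84  84  83 112 157 122 117 180 194 193 193 193 192 193
 193 192 192 131 171 190 157 145 108 132 156 153 119 117 118 193 193 193 193 193 149 135
 192 191 129 117 117 117 191 184 116 118 117 117 118 117 149 193 193 193 194 193 117  97
 192 193 189 115 116 116 192 193 192 155 116 117 139 191 191 193 192 193 192 192 117  78
 191 190 179 115 116 115 182 192 191 192 193 192 192 192 192 192 193 192 193 192 116 113
 190 192 192 115 116 114 190 192 192 192 192 192 192 194 192 193 193 192 193 191 115 115
 190 190 190 114 115 115 116 192 191 192 192 192 192 192 192 193 192 192 191 192 115 114
 189 114 114 113 114 115 113 192 192 191 191 191 192 191 192 192 193 192 191 191 116 114
```

```bash
python3 -m creep '[0,-0.3,1,0,0,-0.3,3,0,0,-0.3,4.1,0,0,-0.3,4.3,0,0,-0.3,4.3,0]' && python3 -m creep '[0,0,0,0,0,0,0,0,0,0,0,0,0,0,0,0,0,0,0,0]' 10 25 && python3 -m creep '[0,0,-0.3,0,0,0,-1.5,0,0,0,-4,0,0,0,-8,0,0,0,-8,0]'
python3 - <<'E'
from h import *
o=get_obs();print(o["tcp_pos"],o["qpos"],shift((.365,-.272)))
E
```

```text
time: 17.77
tcp_pos: [0.5084, 0.4154, 0.0336]
tool_rot: [0.911, 0.412, -0.003, -0.001]
force: [-0.5, -0.1, 0.7]
grip_width: 0.0572
grasp_force: 0.0
time: 18.18
tcp_pos: [0.5089, 0.4162, 0.0347]
tool_rot: [0.911, 0.412, -0.002, -0.001]
force: [-0.1, -0.4, 4.4]
grip_width: 0.0349
grasp_force: 25.0
time: 18.6
tcp_pos: [0.5112, 0.4197, 0.1215]
tool_rot: [0.911, 0.411, 0.003, -0.004]
force: [1.2, 1.2, 0.1]
grip_width: 0.0353
grasp_force: 25.0
[0.51122247 0.41970576 0.1215492 ] [-0.42481575  0.94721735 -0.65347571  1.53564648  0.6829038   0.8874553
 -2.03750569] [-61.55  34.78  -0.71]
```

```bash
python3 -m creep '[-3.4,1.9,0,0,-6.8,3.9,0,0,-10.2,5.8,0,0,-13.6,7.7,0,0,-17,9.7,0,0,-20.4,11.6,0,0,-23.8,13.5,0,0,-27.2,15.5,0,0]' && python3 -m creep '[-3.4,1.9,0,0,-6.8,3.9,0,0,-10.2,5.8,0,0,-13.6,7.7,0,0,-17,9.7,0,0,-20.4,11.6,0,0,-23.8,13.5,0,0,-27.2,15.5,0,0]' && python3 -m creep '[-3,1.7,0,0,-6,3.4,0,0,-7.2,3.8,0,0,-7.2,3.8,0,0,-7.2,3.8,0,0]'
python3 - <<'E'
from h import *
f=vision.grab_frame("wrist"); im=f["pixels"]; cv2.imwrite("pics/w10.png",im[:,:,::-1]);o=get_obs(); print(px(f,[[.363,-.272,.034]],True),o["tcp_pos"],o["qpos"],shift((.363,-.272),.0372))
E
```

```text
time: 19.27
tcp_pos: [0.4449, 0.1078, 0.1148]
tool_rot: [0.911, 0.412, -0.002, -0.001]
force: [1.3, -1.0, -2.2]
grip_width: 0.0354
grasp_force: 25.0
time: 19.93
tcp_pos: [0.3815, -0.1991, 0.1149]
tool_rot: [0.911, 0.412, -0.002, -0.001]
force: [1.4, -0.1, -1.1]
grip_width: 0.035
grasp_force: 25.0
time: 20.35
tcp_pos: [0.3628, -0.2771, 0.1148]
tool_rot: [0.912, 0.411, -0.002, -0.001]
force: [0.4, 0.5, -2.1]
grip_width: 0.0351
grasp_force: 25.0
[[275.03727613 213.99802428]] [ 0.36336973 -0.27587666  0.11486254] [ 0.9239577   0.76848842 -0.61265387  2.15519461  0.94566576  0.51663792
 -1.14534922] [ 0.28 -0.26  7.77]
```

View pics/w10.png

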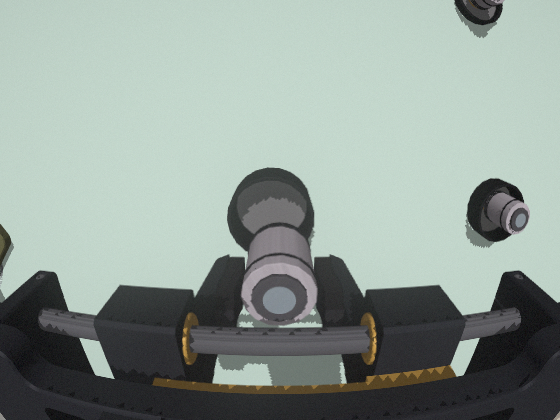

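The medium objective is held upright with its lens at (279,299). The medium pot's rim is centred at about (271,210), and the short objective stands in its pot at (505,213).

```bash
python3 - <<'E'
from h import *
f=vision.grab_frame("wrist"); p=at(f,271,210,.034,True);o=get_obs(); print(p,o["tcp_pos"],shift(p[:2],.0372),"lens",shift(at(f,279,299,o["tcp_pos"][2]+.024,True)[:2]))
E
```

```text
[ 0.36343085 -0.2664737   0.034     ] [ 0.3636077  -0.27524774  0.1148445 ] [ 0.66 -0.57  7.77] lens [ 0.02  0.03 -0.  ]
```

```bash
python3 -m creep '[0.6,-0.5,0,0,0.6,-0.5,2,0,0.6,-0.5,4,0,0.6,-0.5,6,0,0.6,-0.5,7,0,0.6,-0.5,7.2,0,0.6,-0.5,7.2,0]' && python3 -m creep '[0,0,0.1,0,0,0,0.2,0,0,0,0.3,0,0,0,0.3,0]'  && python3 -m creep '[0,0,0.1,0,0,0,0.2,0,0,0,0.2,0]'
```

```text
time: 21.03
tcp_pos: [0.3633, -0.267, 0.0422]
tool_rot: [0.911, 0.413, -0.002, -0.002]
force: [0.8, 0.3, -1.6]
grip_width: 0.0352
grasp_force: 25.0
time: 21.37
tcp_pos: [0.3628, -0.2688, 0.0398]
tool_rot: [0.911, 0.412, -0.002, -0.001]
force: [-0.1, 1.0, -1.8]
grip_width: 0.0354
grasp_force: 25.0
time: 21.62
tcp_pos: [0.3627, -0.2689, 0.0376]
tool_rot: [0.911, 0.412, -0.002, -0.001]
force: [0.3, 0.4, -0.3]
grip_width: 0.0353
grasp_force: 25.0
```

```bash
python3 -m creep '[0,0,0.1,0,0,0,0.1,0]' && python3 -m creep '[0,0,0.1,0,0,0,0.1,0]'
```

```text
time: 21.78
tcp_pos: [0.3627, -0.2689, 0.0375]
tool_rot: [0.911, 0.412, -0.002, -0.0]
force: [-2.4, 0.7, 12.8]
grip_width: 0.0352
grasp_force: 25.0
time: 21.95
tcp_pos: [0.3626, -0.2688, 0.0373]
tool_rot: [0.911, 0.412, -0.002, 0.0]
force: [-3.7, 0.4, 24.2]
grip_width: 0.0351
grasp_force: 25.0
```

```bash
python3 -m creep '[0,0,-0.2,0,0,0,-0.2,0]' && python3 -m creep '[0,0,0,0,0,0,0,0,0,0,0,0]' 75 && python3 -m creep '[0,0,-2,0,0,0,-5,0,0,0,-9,0,0,0,-12,0,0,0,-15,0,0,0,-17,0,0,0,-17,0,0,0,-17,0]'
python3 - <<'E'
from h import *
f=vision.grab_frame("wrist"); g=cv2.medianBlur(cv2.cvtColor(f["pixels"],cv2.COLOR_RGB2GRAY),3);o=get_obs();print(o["tcp_pos"],o["qpos"],shift((.667,.018),.22))
print(px(f,[[.3627,-.2689,.061],[.3634,-.2665,.034]],True))
for row in g[145:240:4,230:330:4]: print(''.join(f"{v:4d}" for v in row))
E
```

```text
time: 22.12
tcp_pos: [0.3628, -0.2688, 0.0379]
tool_rot: [0.911, 0.412, -0.002, -0.001]
force: [-0.5, -0.1, -1.6]
grip_width: 0.0355
grasp_force: 25.0
time: 22.37
tcp_pos: [0.3626, -0.2687, 0.0372]
tool_rot: [0.911, 0.412, -0.002, -0.001]
force: [-1.1, -0.0, -0.2]
grip_width: 0.0531
grasp_force: 0.0
time: 23.03
tcp_pos: [0.3636, -0.2692, 0.2078]
tool_rot: [0.912, 0.411, -0.002, -0.0]
force: [0.4, 0.1, -1.0]
grip_width: 0.0662
grasp_force: 0.0
[ 0.36285263 -0.26894149  0.2068767 ] [ 1.03072936  0.62098885 -0.78490125  2.08284156  0.67911405  0.71715899
 -0.92348547] [41.63  3.82 -1.48]
[[278.36873902 194.46258428]
 [277.43318403 184.86274881]]
 198 198 197 198 197 197 198 197 197 197 196 197 197 197 196 198 196 197 197 198 196 196 196 196 197
 197 198 197 197 197 197 197 196 196 197 196 197 196 197 197 198 197 197 196 197 198 197 197 198 197
 197 198 196 198 197 197 197 196 197 198 197 197 196 197 197 196 195 196 197 197 197 197 197 198 196
 196 196 197 198 197 197 196 197 197 195 120  66  71  74 149 196 196 196 197 197 198 197 197 197 198
 198 197 198 197 196 197 197 196  72  60  63 
[... 1274 characters left out ...]
98 197 196 197 197 112  63  61  60  57  57  56  57  57  58  57  63 119 123 197 196 196 197 197
 197 197 197 197 197 197 196 111  63  59  59  57  58  57  59  60  68 121 122 174 197 197 197 197 196
 197 197 198 196 196 197 197 176 121 100  74  64  64  65  75 120 121 120 132 196 197 195 198 197 197
 197 197 196 197 197 196 196 196 146 122 120 120 122 122 120 121 121 144 196 196 196 197 197 197 198
 197 198 197 197 196 196 196 196 197 196 132 121 122 121 121 135 176 196 197 197 197 196 197 196 197
 197 197 197 198 198 197 196 197 196 195 196 196 197 197 196 197 197 196 197 197 196 196 197 196 197
 196 197 198 196 196 197 197 197 196 196 196 197 198 195 196 198 197 196 196 196 196 196 196 197 196
```

The medium objective is upright and centred in its pot (lens (279,194), rim (277,189)). Next is the long one.

```bash
python3 -m creep '[3.8,0.3,-0.3,0,7.6,0.7,-0.6,0,11.4,1,-0.9,0,15.2,1.4,-1.2,0,19,1.7,-1.5,0,22.8,2,-1.5,0,26.6,2.4,-1.5,0,30.4,2.8,-1.5,0]' && python3 -m creep '[3.7,0.3,0,0,7.4,0.6,0,0,11.2,1,0,0,11.2,1,0,0,11.2,1,0,0]'
python3 - <<'E'
from h import *
f=vision.grab_frame("wrist"); g=cv2.medianBlur(cv2.cvtColor(f["pixels"],cv2.COLOR_RGB2GRAY),3);o=get_obs();print(o["tcp_pos"],shift((.666,.018),.0455))
print(px(f,[[.666,.018,.07],[.666,.018,0]],True))
for row in g[140:250:5,225:335:5]: print(''.join(f"{v:4d}" for v in row))
E
```

```text
time: 23.75
tcp_pos: [0.5856, -0.0578, 0.219]
tool_rot: [0.911, 0.412, -0.004, -0.002]
force: [0.1, 0.4, -0.2]
grip_width: 0.0662
grasp_force: 0.0
time: 24.17
tcp_pos: [0.6667, 0.0211, 0.2181]
tool_rot: [0.911, 0.413, -0.004, -0.002]
force: [-0.9, -0.6, -0.5]
grip_width: 0.066
grasp_force: 0.0
[0.6660088  0.01867966 0.21836703] [ 0.07  0.15 17.29]
[[281.61251306 196.34425774]
 [281.56401038 178.83603374]]
 202 202 203 203 204 202 202 202 202 203 202 202 202 202 201 202 203 202 202 202 201 202
 201 202 201 203 203 202 203 202 203 202 202 202 202 201 201 201 202 201 201 202 202 202
 203 203 202 202 202 202 202 202 201 201 202 201 202 202 201 201 202 202 201 202 203 201
 202 201 203 203 202 201 202 202 201 202 202 202 201 201 201 202 202 202 201 202 201 203
 203 202 202 201 201 202 203 201 202 202 201 131 105 191 202 201 202 202 202 201 203 202
 203 201 202 203 202 203 202 203 202 176 136 139 140 136 118 201 201 202 202 201 200 202
 203 203 203 202 202 202 201 200 200 130 139 129 107 113 127 114 201 202 202 201 202 203
 202 203 201 202 202 203 202 201 167 114 173 168 169 171 166 103 201
[... 566 characters left out ...]
2 202 202 201 201 202 201 199 166 164 151 167 159 125 126 201 202 201 201 201
 202 202 203 202 202 202 202 201 201 201 125 124 125 126 125 125 126 202 201 201 202 202
 203 202 202 203 202 201 201 201 202 200 125 125 125 124 125 126 125 200 201 202 200 202
 202 201 202 202 202 201 201 202 202 202 137 124 124 125 125 125 181 201 201 202 201 202
 201 202 201 203 202 202 202 202 202 202 201 139 126 125 125 139 201 201 202 202 202 201
 201 201 202 201 201 201 202 202 202 201 202 201 200 201 200 201 201 201 201 201 202 201
 201 201 202 202 201 202 201 202 201 202 202 202 201 201 202 201 201 201 202 201 201 202
 201 201 202 202 202 201 202 200 201 202 202 202 201 201 201 201 201 201 200 201 202 201
```

```bash
python3 -m creep '[0.1,0.1,3,0,0.2,0.1,7,0,0.2,0.1,10,0,0.2,0.1,12,0,0.2,0.1,12,0,0.2,0.1,12,0]'
python3 - <<'E'
from h import *
f=vision.grab_frame("wrist"); g=cv2.medianBlur(cv2.cvtColor(f["pixels"],cv2.COLOR_RGB2GRAY),3);o=get_obs();print(o["tcp_pos"],shift((.667,.018),.0455))
print(px(f,[[.667,.018,.07]],True),px(f,[o["tcp_pos"]],True))
for row in g[195:300:5,215:345:5]: print(''.join(f"{v:4d}" for v in row))
E
```

```text
time: 24.72
tcp_pos: [0.6669, 0.0172, 0.0996]
tool_rot: [0.912, 0.411, -0.004, -0.001]
force: [-0.3, -0.9, 0.8]
grip_width: 0.066
grasp_force: 0.0
[0.668344   0.01805185 0.10141769] [-0.07 -0.08  5.59]
[[278.39051869 247.8665189 ]] [[279.84696284 273.08124243]]
 196 197 196 196 197 195 196 195 195  92 129 131 134 135 133 131 124 118 190 195 195 195 195 196 196 195
 197 196 196 196 196 195 195 195 178 122 131 133 134 134 133 130 125 119 100 195 195 195 196 195 195 195
 195 195 197 195 196 195 195 195 111 127 133 130 124 123 125 126 125 120 109 194 195 194 195 195 195 196
 196 196 196 196 196 195 196 195 118 127  94 129 136 135 132 130 103 104 111 192 195 195 195 195 195 195
 196 196 195 195 196 194 195 194 116 116 158 163 159 162 164 163 162 126  79 154 194 194 195 195 195 195
 196 195 197 196 195 195 195 191 125 166 163 165 164 156 156 161 163 164 139  83 195 194 194 196 196 196
 196 196 194 194 195 195 196 119 163 164 164  85  85  85  85  84  99 160 164 133 193 194 194 194 196 195
 195 195 196 196 195 195 195 136 161 160  84  84  83  85  84  83  84  83 160 159 174 193 195 195 196 19
[... 666 characters left out ...]
95 163 158  96  84  83  84  92 152 157 119 118 193 193 193 193 193 194
  61 193 193 193 194 193 194 194 193 193 194 158 160 157 160 160 123 118 118 119 193 194 192 192 193 194
  55 193 193 193 193 194 194 193 193 192 192 175 118 117 119 118 117 119 119 193 193 193 193 193 193 192
  53 193 193 193 193 193 125 118 121 193 193 192 193 134 119 118 118 159 191 193 192 193 193 192 116 116
  50 192 192 193 192 159 117 117 117 193 193 193 193 193 193 192 194 193 192 194 193 192 192 118 116 115
  57 191 192 192 192 192 118 117 118 192 193 193 192 193 192 192 193 193 193 191 192 193 192 117 117 113
 172 191 192 192 192 190 116 117 117 192 194 192 193 192 193 192 192 192 192 193 191 192 192 115 115 115
```

```bash
python3 -m creep '[0.1,0.1,1,0,0.1,0.1,3,0,0.1,0.1,5,0,0.1,0.1,5.4,0,0.1,0.1,5.4,0]' && python3 -m creep '[0,0,0,0,0,0,0,0,0,0,0,0,0,0,0,0,0,0,0,0]' 20 35 && python3 -m creep '[0,0,-0.3,0,0,0,-1.5,0,0,0,-4,0,0,0,-8,0,0,0,-8,0]'
python3 - <<'E'
from h import *
o=get_obs();print(o["tcp_pos"],o["qpos"],shift((.482,.112)))
E
```

```text
time: 25.18
tcp_pos: [0.6692, 0.0188, 0.0465]
tool_rot: [0.911, 0.412, -0.003, -0.001]
force: [-1.1, -0.4, -0.2]
grip_width: 0.0659
grasp_force: 0.0
time: 25.6
tcp_pos: [0.6705, 0.0193, 0.0481]
tool_rot: [0.911, 0.412, -0.001, -0.001]
force: [0.4, -1.0, 4.0]
grip_width: 0.0414
grasp_force: 35.0
time: 26.02
tcp_pos: [0.6742, 0.021, 0.1346]
tool_rot: [0.911, 0.411, 0.004, -0.0]
force: [2.3, 1.2, -2.2]
grip_width: 0.0406
grasp_force: 35.0
[0.67417317 0.02103275 0.13464602] [ 0.23459971  0.95093744 -0.6783268   1.48133803  0.67826525  0.94558048
 -1.36264756] [ -5.89 -20.43  -0.09]
```

```bash
python3 -m creep '[-1,-3.5,0,0,-2,-7,0,0,-3,-10.5,0,0,-4,-14,0,0,-5,-17.5,0,0,-5.8,-20.3,0,0,-5.8,-20.3,0,0,-5.8,-20.3,0,0]'
python3 - <<'E'
from h import *
f=vision.grab_frame("wrist"); im=f["pixels"]; cv2.imwrite("pics/w11.png",im[:,:,::-1]);g=cv2.medianBlur(cv2.cvtColor(im,cv2.COLOR_RGB2GRAY),3);o=get_obs(); print(px(f,[[.482,.112,.046],[.482+.037,.112,.046]],True),o["tcp_pos"],shift((.482,.112),.0505))
for row in g[140:300:6,190:370:6]: print(''.join(f"{v:4d}" for v in row))
E
```

```text
time: 26.68
tcp_pos: [0.4782, 0.1108, 0.1287]
tool_rot: [0.911, 0.413, -0.002, -0.001]
force: [1.4, 0.2, -3.7]
grip_width: 0.0416
grasp_force: 35.0
[[282.23174863 213.76316703]
 [320.69140414 182.29188201]] [0.47980686 0.11007587 0.12848662] [0.31 0.06 7.8 ]
 212 213 212 213 213 213 212 212 212 212 212 212 212 211 211 212 212 212 213 212 211 212 213 212 212 213 213 213 213 213
 212 212 213 212 213 212 212 211 212 212 211 212 211 211 211 212 210 211 211 211 212 212 212 213 212 213 213 213 213 213
 212 212 212 212 213 213 213 212 212 212 211 212 211 210 208 166 209 210 211 211 212 211 212 212 212 212 213 212 212 212
 213 212 213 212 212 212 212 212 212 211 212 199  66  64  65  63  63  63  93 211 211 211 211 211 212 212 212 212 212 212
 212 213 213 214 212 212 212 211 211 211  93  62  62  66  64  64  64  62  63  62 211 211 211 212 212 212 212 212 213 214
 213 212 213 213 212 212 212 211 211 161  64  65  84  84  83  83  83  84  63  62  61 211 211 212 211 212 212 212 212 212
 212 213 213 212 211 212 212 212 210  65  75  83  82  82  81  81  81  83  82  82  63  65 210 212 212 212 212 212 21
[... 1725 characters left out ...]
 60  58  54  88 134 176 178 175 170 170 173 174 175 176 117  68  53  57  59  62  62 120 210 210
 209 209 155  65  61  59  57  57  52 141 176 174 176 115  75  76  75 165 173 174 174 108  50  55  57  56  61  61 210 209
 208 209  64  63  56  56  56  52  91 175 174 150  83  84  85  84  84  81  75 168 170 172  49  55  53  54  58  60  61 210
 209  63  62  59  56  55  52  48 168 173 171  83  84  84  84  83  84  83  83  83 175 170  69  49  52  53  54  58  59 207
 205  57  58  54  54  53  51  47 180 174  81  83  84 145 145 145 145 136  83  82 167 174 171  46  49  52  52  55  56  56
  51  49  54  49  48  49  50  45 169 177  83  82 144 143 144 143 143 144  85  83  82 173 142  44  50  49  50  55  49  48
```

```bash
python3 -m creep '[0.8,-0.2,0,0,0.8,-0.2,2,0,0.8,-0.2,4,0,0.8,-0.2,6,0,0.8,-0.2,7,0,0.8,-0.2,7.2,0,0.8,-0.2,7.2,0]' && python3 -m creep '[0,0,0.1,0,0,0,0.2,0,0,0,0.3,0,0,0,0.3,0]'  && python3 -m creep '[0,0,0.1,0,0,0,0.2,0,0,0,0.2,0]'
```

```text
time: 27.32
tcp_pos: [0.4835, 0.1174, 0.0555]
tool_rot: [0.911, 0.411, -0.002, -0.001]
force: [-0.2, -0.1, -2.7]
grip_width: 0.0413
grasp_force: 35.0
time: 27.65
tcp_pos: [0.4832, 0.1172, 0.0534]
tool_rot: [0.911, 0.411, -0.002, -0.001]
force: [-0.5, 0.7, -3.9]
grip_width: 0.0416
grasp_force: 35.0
time: 27.9
tcp_pos: [0.483, 0.1172, 0.0511]
tool_rot: [0.911, 0.412, -0.002, -0.001]
force: [0.1, -0.5, -2.3]
grip_width: 0.0414
grasp_force: 35.0
```

```bash
python3 -m creep '[0,0,0.1,0,0,0,0.1,0]' && python3 -m creep '[0,0,0.1,0,0,0,0.1,0]'
```

```text
time: 28.07
tcp_pos: [0.483, 0.1173, 0.051]
tool_rot: [0.911, 0.412, -0.002, -0.001]
force: [-2.3, -1.5, 8.8]
grip_width: 0.0413
grasp_force: 35.0
time: 28.23
tcp_pos: [0.4831, 0.1174, 0.051]
tool_rot: [0.911, 0.412, -0.001, -0.0]
force: [-3.8, -2.3, 19.7]
grip_width: 0.0409
grasp_force: 35.0
```

```bash
python3 -m creep '[0,0,-0.2,0,0,0,-0.2,0]' && python3 -m creep '[0,0,0,0,0,0,0,0,0,0,0,0,0,0,0,0]' 85 && python3 -m creep '[0,0,-2,0,0,0,-5,0,0,0,-9,0,0,0,-12,0,0,0,-15,0,0,0,-17,0,0,0,-17,0,0,0,-17,0]' && python3 -m creep '[-4,4,0,0,-6,6,0,0,-6,6,0,0,-6,6,0,0]'
python3 - <<'E'
from h import *
w=vision.grab_frame("wrist"); s=vision.grab_frame("scene")
a=cv2.resize(w["pixels"][60:340,60:500],(400,255)); b=cv2.resize(s["pixels"][110:330,160:420],None,fx=2.2,fy=2.2,interpolation=cv2.INTER_CUBIC)
h=max(a.shape[0],b.shape[0]); c=np.zeros((h,800,3),np.uint8); b=cv2.resize(b,(400,int(400*220/260))); c[:a.shape[0],:400]=a; c[:b.shape[0],400:]=b
cv2.imwrite("pics/final.png",c[:,:,::-1])
E
```

```text
time: 28.4
tcp_pos: [0.4831, 0.1173, 0.0514]
tool_rot: [0.911, 0.412, -0.002, -0.001]
force: [-0.4, -0.2, -2.6]
grip_width: 0.041
grasp_force: 35.0
time: 28.73
tcp_pos: [0.4829, 0.1173, 0.0508]
tool_rot: [0.911, 0.412, -0.002, -0.001]
force: [0.0, -0.2, -0.1]
grip_width: 0.0656
grasp_force: 0.0
time: 29.4
tcp_pos: [0.4842, 0.1171, 0.2217]
tool_rot: [0.911, 0.411, -0.001, -0.001]
force: [-0.3, -0.3, 0.1]
grip_width: 0.0751
grasp_force: 0.0
time: 29.73
tcp_pos: [0.488, 0.0287, 0.219]
tool_rot: [0.913, 0.409, -0.004, -0.001]
force: [-0.7, 0.9, -0.3]
grip_width: 0.0746
grasp_force: 0.0
```

View pics/final.png

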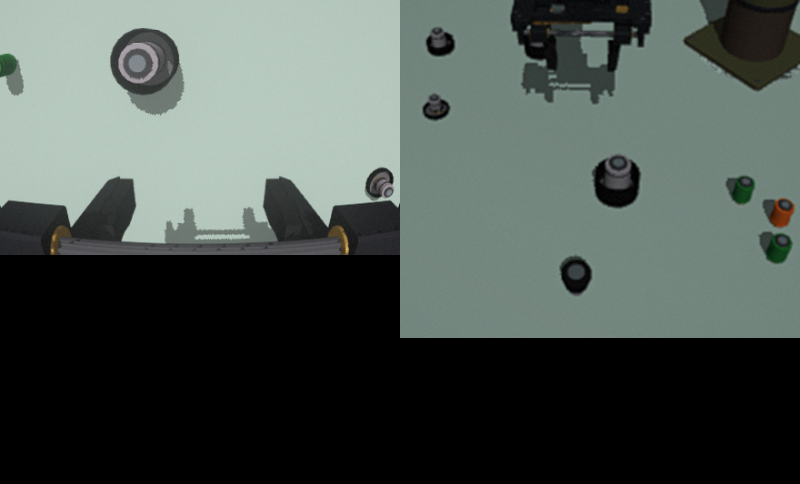

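The composite shows the long objective upright in its pot (wrist (137,63), scene (617,175)), and the tiny (435,102) and short (437,40) ones in theirs. The eyepiece is unmoved at (575,275). The medium one is hidden by the gripper here, but I checked it right after placing it. Handing in.

```bash
python3 -c "
from bench import close_job
print(close_job())"
```

```text
the job is handed in; nothing more can be done
None
```

I stood all four objectives upright in the pots of their own size, left the eyepiece where it was, and handed the job in at about 30 s of the 109 s allowed; no verdict came back.

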